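Seat the manifold plate on its locating pins

TASK

The blue manifold plate lies skew on the aluminium jig, riding on the tops of the jig's two steel pins. Push it gently with the fingertips, never lifting it and keeping off the white block on top of it, back against the dark rail and sideways along the rail, off the raised end of the jig, until both holes drop over the pins and the plate lies flat on its seat. Leave the vial, the bottle, the beaker, the screwdriver and the two tube unions where they are.

Things in the scene. Friction and masses are not known exactly. Their poses are not given: they have to be found in the camera images.
- jig: aluminium mounting jig, fixed; origin on the table top, under the middle of the seat. Its base: x -58 to +58 mm, y -165 to +85 mm. Seat: y -79 to +85 mm, top 12 mm above the table; raised deck at the -y end (y -165 to -79), top 20 mm above the table. Its y axis is within 25 degrees of world y, its dark rail on the side away from the robot
- deck (a point): centre of the top face of the jig's raised deck (116 mm in the jig's x, 86 mm in its y), 20 mm above the table
- rail (a point): point on the top inner edge of the dark steel back rail, at jig x +42, y 0, 40 mm above the table; the rail runs along the jig's whole y length with its inner face at x = +42 mm, and is 14 mm thick
- pin0 (a point): top of the pin beside the rail, at jig x +26, y -30 mm. Steel, 9 mm in diameter, rounded nose, rising 8 mm from the seat to the level of the deck
- pin1 (a point): top of the other pin, like the first, at jig x -26, y +30 mm
- plate: loose blue plate, 84 (x) by 150 (y) by 18 mm, 0.2 to 0.5 kg, origin at the centre of its underside; on top in the middle a fixed white block with blue fittings (20x60 mm, 44 mm high). Starts 20 mm above the table on deck and pin tops, 16 to 36 mm off towards jig -y, 10 to 15 mm off the rail, turned up to 6 degrees. Seated: origin and axes agree with the jig's, underside 12 mm above the table
- spare_manifold: white block with blue fittings on the middle of the plate's top, fixed to it: 20 mm (x) by 60 mm (y), 44 mm high, origin at the centre of its underside, 18 mm above the plate's underside; not to be touched
- plate_hole0 (a point): middle of the top of the plate's hole at plate x +26, y -30 mm; 12 mm in diameter, right through (1.5 mm of play round the pin); belongs over pin0. The plate drops by its own weight when both holes meet the pins; with its long side on the rail the holes are in line with the pins
- plate_hole1 (a point): middle of the top of the plate's other hole, alike, at plate x -26, y +30 mm; belongs over pin1
- vial: brown vial with a black cap, 27 mm across, 60 mm high, standing right of the jig; origin at the centre of its underside; to be left alone
- bottle_white: white bottle with a white cap, 44 mm across, 86 mm high, standing right of the jig; origin at the centre of its underside; to be left alone
- beaker: clear plastic beaker, 57 mm across, 70 mm high, standing right of the jig; origin at the centre of its underside; to be left alone
- union_blue: blue tube union, 12x38x12 mm, lying to the right in front of the jig; origin at the centre of its underside; to be left alone
- union_green: green tube union, 12x38x12 mm, lying to the right in front of the jig; origin at the centre of its underside; to be left alone
- screwdriver: small screwdriver with an orange handle, 22x175x20 mm (long along its y), lying in front of the jig; origin at the centre of its underside; to be left alone
Not all that is in view belongs to the job. There is more than one size of the plate; the one meant has the size given above.

How it is judged (in metres and radians):
At the end, for the whole second after the job is handed in: Both holes are over their pins (within 3 mm), the plate's underside is on the seat (within 1.5 mm), level within 0.03 rad and at rest (horizontal distance between plate_hole0 and pin0 below 0.003 m and horizontal distance between plate_hole1 and pin1 below 0.003 m and z of plate in the frame of jig between 0.0105 and 0.0135 m and angle between plate's own z axis and vertical below 0.03 rad and linear speed of plate below 0.01 m/s); the robot touches nothing.
It fails at once if the plate is pushed roughly: the fingers press on it with more than 35 N (contact force between the fingers and plate above 35 N).
It fails at once if the fingers press on the white block with more than 2 N (contact force between the fingers and spare_manifold above 2 N).
It fails at once if the plate is lifted: its middle rises more than 7 mm above the height at which it rides on the pins (z of plate in the frame of jig above 0.027 m).
It fails at once if the plate is tipped by more than 0.3 rad (angle between plate's own z axis and vertical above 0.3 rad).
It fails at once if the vial, bottle, beaker, screwdriver or a tube union is moved by more than 20 mm (distance of any of vial, bottle_white, beaker, union_blue, union_green, screwdriver from where it was at the start of the episode above 0.02 m).
It also fails if it takes over 48 s, if anything falls off the work surface, if the arm or the gripper's body presses on something with over 40 N, if the wrist force passes 120 N, or if a joint passes its speed limit or range.

ROBOT

A 6-joint arm with a two-finger parallel gripper is mounted at the origin on a cart in front of the work surface, level with it; the furniture and walls round the work are solid. World frame = base frame: x ahead of the robot, y to its left, z up, the work surface at z = 0. Lengths are in mm, angles in rad, forces in N, time in s.
With the tool pointing down it reaches from about 300 to 775 mm from the base axis. Payload 14.6 kg.
Tool frame: the origin (TCP) lies at the centre of the arm's flange, where the gripper is bolted on; the fingertips stand 199 mm ahead of it and the grasp point (between the pads) lies 180 mm ahead of it (env.tip_extent is the x of the fingertips in the tool frame, in mm); x points along the fingers, y is the direction in which the jaws open and shut, and the axes are right-handed (so a half turn about x gives the same grasp; the last joint's range is limited). The gripper opens to 94 mm and grips with 3 to 60 N. Pads are 16 mm wide; open, the fingers measure 119 mm over their backs; the gripper's body (75 mm by 177 mm) begins 78 mm behind the grasp point.
Start: joints at [1.132, 0.3, 1.521, -0, 1.321, -0.067], TCP at [199.808, 512.413, 404.646] pointing down, gripper open.
Joint ranges: [-3.03, 3.03], [-0.79, 2.21], [0.23, 2.52], [-1.04, 4.18], [0, 3.07], [-2.55, 2.55]. Speed limits (rad/s): [2.22, 2.22, 2.57, 3.14, 3.14, 3.14].

INTERFACE

Orientations are given as a unit quaternion [w, x, y, z].
In Python, from station import readout, read_camera, camera_info, env gives the robot as it stands. The module is installed in compiled form; this text tells all that it offers.
- The arm moves only by the tool jog_arm, never from a script. Its argument "rows" is a list of rows, each an object with "travel": the shift along the tool's x, y, z in mm, a list of three; "angular": the turn, a rotation vector about the tool's x, y, z in rad, a list of three; "hand": the finger opening in mm, from 0 to 94. In form: [{"travel": [dx, dy, dz], "angular": [rx, ry, rz], "hand": hand}, ...]. A call has 1 to 10 rows; each row shifts and turns the commanded pose from where the row before left it, along the tool's axes as they then stand; what a row does not reach is not made up. A row lasts 1/10 s, in which the tool goes at most 50 mm and 8.59 degrees, less where a joint would pass 70% of its speed; a pose out of reach is approached as far as the arm can. A call is refused whole if a number of a shift passes 50 or a number of a turn 0.15, either way. A call with a gripper value outside its range is refused whole. The fingers move at their own pace and stop on an object; "squeeze" is the grip in N (left out, the last holds). Time passes only in rows, so rows that do not move let the fingers close. It gives the time, the measured TCP pose, the force and the opening at its end, in the units of the state.
- readout.observe(): the state, without advancing time (a new reading comes with each control period).
- read_camera(name): name is "scene" or "top" or "wrist"; returns the picture (480x640x3 uint8, red, green, blue); there is no depth.
- camera_info(name): a dict with "intrinsics" (3x3 intrinsics, pixels), "camera_from_world" (4x4, takes a point from world to camera coordinates); the wrist camera has in their place "T_tool_cam" (4x4, takes a point from camera to tool coordinates, whose origin is the TCP and whose axes are the tool frame's). Camera axes: x right, y down, z forward; pixel columns grow to the right and rows downward; lengths in mm; the calibration is good to about 2 mm. A picture is of the moment at which its call begins: read the wrist's pose just before it. camera_info takes no time and is no camera call.
- env.finish_job(): hands the job in, once; it reports no verdict.
The state is a dict: "t": time; "joint_positions": joint angles; "joint_vel": joint speeds; "joint_torque": joint torques, N m; "position": TCP position; "eef_rot": TCP orientation; "force": force on the tool from outside, world axes, zero at the start; "moment": the same for the moment, N m; "gripper_width": finger opening in mm.
Only numpy, scipy, OpenCV 4.12 (cv2) and the standard library are available. Lean on these libraries where they do the work, as an engineer would, in place of code of your own. Each camera call takes 0.05 s, during which the arm holds its last target.

## Working session

There is one attempt and no reset: what is moved stays moved. The work goes in short steps, Python scripts to look and compute and a tool call to move; the robot and the scene stay as the last step left them, time stands still between calls to the robot, and variables do not carry over. Pictures are saved under pics/ and viewed, and the job is handed in when it is done.

Besides the shell and the picture viewer there is one more tool, called after "Call:" as a command line: name --argument value ..., lists and objects as JSON in quotes. jog_arm: Moves the arm, as the interface text tells. Its arguments: {"type":"object","properties":{"rows":{"type":"array"},"squeeze":{"type":"number"}},"required":["rows"]}

```bash
mkdir -p pics
python3 - <<'E'
from station import readout, read_camera, camera_info, env
import cv2, numpy as np
np.set_printoptions(precision=3,suppress=True)
print(readout.observe(), env.tip_extent)
for n in("scene","top","wrist"):
    im=read_camera(n); cv2.imwrite(f"pics/{n}0.png",im[:,:,::-1]); print(n,camera_info(n))
E
```

```text
{'t': 0.0, 'joint_positions': array([ 1.132,  0.3  ,  1.522,  0.   ,  1.321, -0.067]), 'joint_vel': array([-0.   , -0.   , -0.001,  0.001,  0.002, -0.   ]), 'joint_torque': array([ -0.001, -53.18 , -35.274,   0.071,   0.024,  -0.   ]), 'position': array([199.81 , 512.385, 404.074]), 'eef_rot': array([ 0.695,  0.13 ,  0.695, -0.131]), 'force': array([ 0.092, -0.338, -0.164]), 'moment': array([ 0.003, -0.056, -0.042]), 'gripper_width': 94.0644143153183} 199.2
scene {'intrinsics': array([[457.482,   0.   , 315.463],
       [  0.   , 457.482, 241.759],
       [  0.   ,   0.   ,   1.   ]]), 'camera_from_world': array([[   0.844,   -0.536,    0.023, -561.635],
       [  -0.31 ,   -0.522,   -0.795,  -37.929],
       [   0.438,    0.663,   -0.607,  986.323],
       [   0.   ,    0.   ,    0.   ,    1.   ]])}
top {'intrinsics': array([[505.645,   0.   , 323.568],
       [  0.   , 505.645, 237.376],
       [  0.   ,   0.   ,   1.   ]]), 'camera_from_world': array([[   0.02 ,   -1.   ,   -0.002, -427.57 ],
       [  -0.989,   -0.019,   -0.146,  395.505],
       [   0.146,    0.005,   -0.989,  884.019],
       [   0.   ,    0.   ,    0.   ,    1.   ]])}
wrist {'intrinsics': array([[409.481,   0.   , 314.351],
       [  0.   , 409.481, 237.354],
       [  0.   ,   0.   ,   1.   ]]), 'T_tool_cam': array([[  0.   ,  -0.274,   0.962,  19.939],
       [  1.   ,   0.001,  -0.   ,  -0.969],
       [ -0.001,   0.962,   0.274, -79.712],
       [  0.   ,   0.   ,   0.   ,   1.   ]])}
```

View pics/scene0.png

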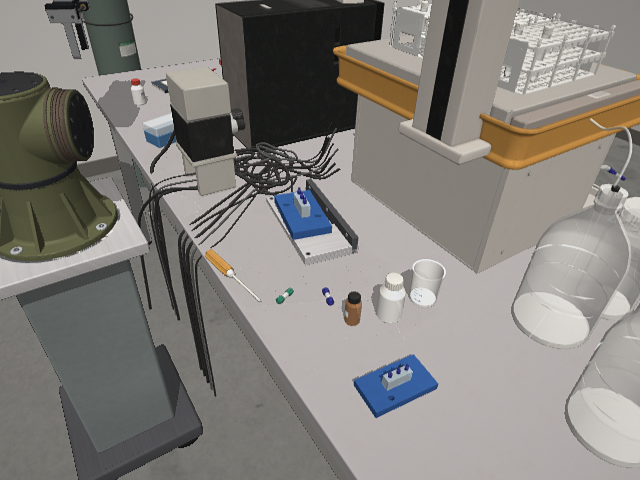

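View pics/top0.png

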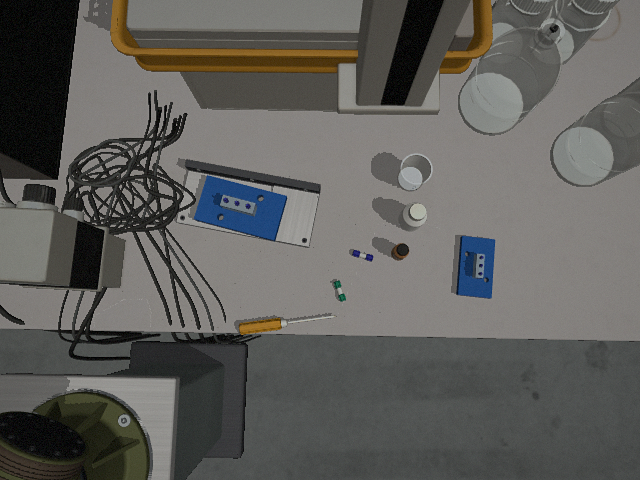

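View pics/wrist0.png

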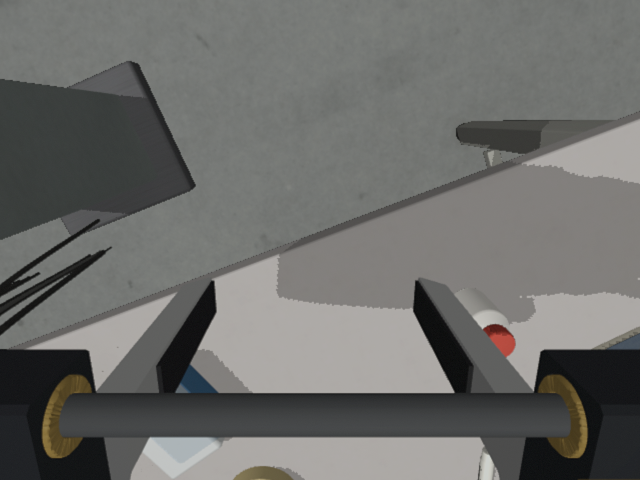

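The top view shows the jig at about (180-320, 160-245), with the plate on it at (195-286, 178-242). The second blue plate, at (475, 267), is a decoy. The jig's free deck is on the right. I'll enlarge this view and measure.

```bash
cat > h.py <<'E'
import cv2, numpy as np
from station import readout, read_camera, camera_info, env
np.set_printoptions(precision=2,suppress=True)
def R(q):
    from scipy.spatial.transform import Rotation as Ro
    return Ro.from_quat([q[1],q[2],q[3],q[0]]).as_matrix()
def cam(n,st=None):
    c=camera_info(n);K=np.array(c['intrinsics'])
    if n=='wrist':
        T=np.eye(4);T[:3,:3]=R(st['eef_rot']);T[:3,3]=st['position']
        return K,np.linalg.inv(T@np.array(c['T_tool_cam']))
    return K,np.array(c['camera_from_world'])
def ray(C,px,z):
    K,M=C;px=np.atleast_2d(px).astype(float)
    d=np.c_[px,np.ones(len(px))]@np.linalg.inv(K).T@M[:3,:3]
    o=-M[:3,:3].T@M[:3,3]
    return o+d*((z-o[2])/d[:,2])[:,None]
def proj(C,P):
    K,M=C;p=np.atleast_2d(P)@M[:3,:3].T+M[:3,3];p=p@K.T
    return p[:,:2]/p[:,2:]
E
python3 - <<'E'
from h import *
im=cv2.imread('pics/top0.png');c=im[140:260,165:335];cv2.imwrite('pics/topz.png',cv2.resize(c,None,fx=4.7,fy=4.7,interpolation=cv2.INTER_CUBIC))
im=cv2.imread('pics/scene0.png');c=im[170:270,255:370];cv2.imwrite('pics/scz.png',cv2.resize(c,None,fx=6,fy=6,interpolation=cv2.INTER_CUBIC))
E
```

```text
(no output)
```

View pics/topz.png

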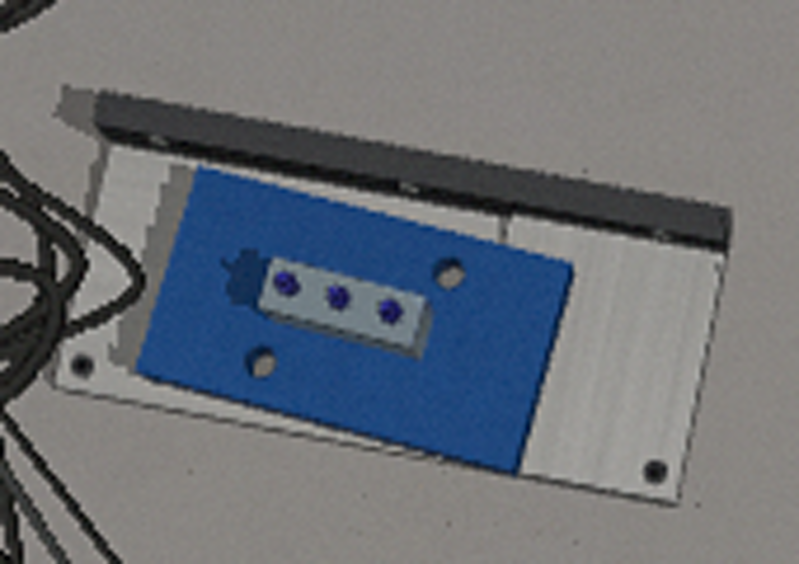

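View pics/scz.png

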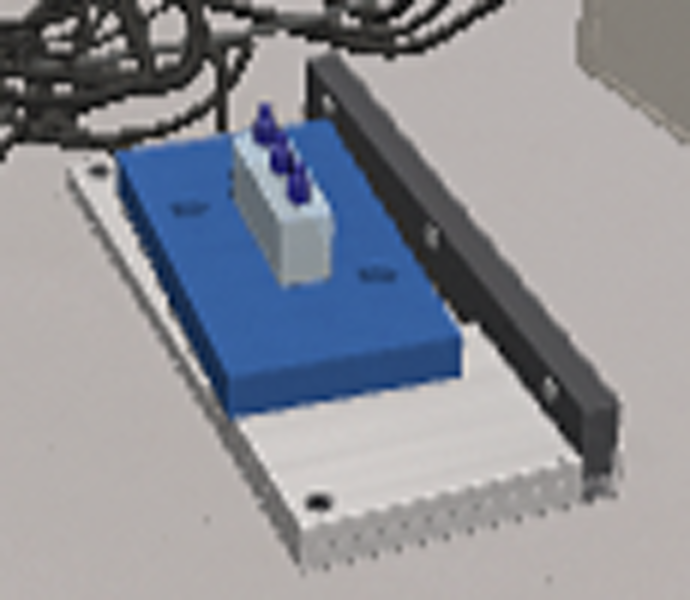

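Run:
```python
from h import *
C=cam('top')
u=lambda *p:np.array(p)/4.7+[165,140]-0.4
J=[((678,498),20,(-58,-165)),((57,383),12,(-58,85)),((722,256),20,(42,-165)),((97,125),40,(42,85)),((729,242),40,(42,-165))]
W=np.array([ray(C,u(*p),z)[0] for p,z,_ in J]);L=np.array([l for *_,l in J],float)
def fit(L,W):
    a=L-L.mean(0);b=W[:,:2]-W[:,:2].mean(0)
    th=np.arctan2((a[:,0]*b[:,1]-a[:,1]*b[:,0]).sum(),(a*b).sum())
    r=np.array([[np.cos(th),-np.sin(th)],[np.sin(th),np.cos(th)]])
    t=W[:,:2].mean(0)-r@L.mean(0); print('th',th,np.degrees(th),'o',t,'\nres',W[:,:2]-(L@r.T+t)); return th,r,t
th,r,t=fit(L,W)
P=[((200,168),(42,75)),((573,265),(42,-75)),((518,470),(-42,-75)),((138,370),(-42,75)),((450,273),(26,-30)),((262,362),(-26,30))]
Wp=np.array([ray(C,u(*p),38)[0] for p,_ in P]);Lp=np.array([l for _,l in P],float)
tp,rp,t2=fit(Lp,Wp)
print('plate in jig',r.T@(t2-t),np.degrees(tp-th))
for n,p in dict(vial=(400,252),cable=(195,200)).items(): print(n,ray(C,p,10))
```

```text
th -0.17105255379106205 -9.800589407162345 o [ 473.4 -240.7] 
res [[ 1.42  0.21]
 [ 0.71 -0.63]
 [-0.98  2.27]
 [-1.   -1.2 ]
 [-0.14 -0.65]]
th -0.23819496127921197 -13.647565982580911 o [ 454.64 -268.89] 
res [[-0.72  0.28]
 [-0.94  0.44]
 [ 0.63 -0.93]
 [ 1.   -0.08]
 [-0.08  0.14]
 [ 0.1   0.15]]
plate in jig [-13.69 -30.97] -3.8469765754185654
vial [[ 382.25 -560.28   10.  ]]
cable [[ 472.31 -178.67   10.  ]]
```

Run:
```python
from h import *
S=cam('scene');T=cam('top')
# triangulate box points: scene px / top px
def tri(a,b):
    A=[]
    for (K,M),p in((S,a),(T,b)):
        d=M[:3,:3].T@np.linalg.inv(K)@np.array([p[0],p[1],1.]);d/=np.linalg.norm(d);o=-M[:3,:3].T@M[:3,3];A.append((o,d))
    (o1,d1),(o2,d2)=A
    s=np.linalg.lstsq(np.c_[d1,-d2],o2-o1,rcond=None)[0]
    return o1+d1*s[0],o2+d2*s[1]
print('scene box base',ray(S,[(200,192),(234,185)],0))
for z in (0,100,200,300): print(z,ray(T,[(125,235),(120,290),(105,205)],z)[:,:2].tolist(), ray(S,[(170,80),(228,75),(183,155)],z)[:,:2].tolist())
print('mast foot',tri((400,122),(340,112)),tri((440,165),(352,112)))
print('start proj',proj(S,[[200,512,404],[200,512,205]]),proj(T,[[200,512,404]]))
print('tank edge',ray(T,[(200,108)],0))
```

```text
scene box base [[316.03 -30.16   0.  ]
 [400.32 -40.72   0.  ]]
0 [[405.31531812966136, -49.22749438053205], [303.1572379794973, -47.93363128802673], [461.6016614367884, -7.165220631108866]] [[517.9500909359566, 801.8878194175113], [735.1481085796122, 753.5048772457383], [347.401224032356, 177.42304493581946]]
100 [[390.8502558415797, -89.4601648581305], [299.65891751703714, -88.30519887951323], [441.0942205678816, -51.91330580845977]] [[433.93262549840273, 496.1628189852315], [613.763997518969, 456.10365561194294], [292.72490608843094, -20.869327034616617]]
200 [[376.385193553498, -129.69283533572894], [296.1605970545769, -128.67676647099978], [420.58677969897496, -96.66139098581067]] [[349.9151600608489, 190.43781855295197], [492.3798864583257, 158.70243397814738], [238.04858814450589, -219.16169900505258]]
300 [[361.92013126541633, -169.9255058133274], [292.6622765921167, -169.04833406248636], [400.0793388300682, -141.40947616316157]] [[265.897694623295, -115.28718187932782], [370.9957753976825, -138.69878765564795], [183.3722702005808, -417.45407097548866]]
mast foot (array([ 542.85, -442.8 ,  281.62]), array([ 538.57, -439.71,  279.79])) (array([ 609.22, -488.46,  205.36]), array([ 575.76, -460.32,  190.21]))
start proj [[ 57.75 -27.69]
 [ 80.25  53.65]] [[-593.92  363.55]]
tank edge [[ 656.58 -175.31    0.  ]]
```

```bash
cat >> h.py <<'E'
th=-0.171; JO=np.array([473.4,-240.7]); JR=np.array([[np.cos(th),-np.sin(th)],[np.sin(th),np.cos(th)]])
def j2w(p): return JR@np.array(p,float)+JO
def w2j(p): return JR.T@(np.array(p)[:2]-JO)
def show():
    s=readout.observe();r=R(s['eef_rot'])
    print('t',round(s['t'],2),'pos',s['position'],'tip z',s['position'][2]-199.2,'jig',w2j(s['position']),'F',s['force'],'w',round(s['gripper_width'],1))
    print('toolR\n',r,'yaw of tool y rel jig y deg',np.degrees(np.arctan2(*(JR.T@r[:2,1])[::-1]))-90,'q',s['joint_positions'])
    return s,r
E
python3 - <<'E'
from h import *
s,r=show()
print(j2w((-85,-31)), r.T@(np.r_[j2w((-85,-31)),404]-s['position']))
E
```

```text
t 0.15 pos [199.79 512.41 404.24] tip z 205.03658276381572 jig [-397.78  695.57] F [-0.33 -0.6   0.13] w 94.0
toolR
 [[-0.    0.36  0.93]
 [-0.    0.93 -0.36]
 [-1.   -0.   -0.  ]] yaw of tool y rel jig y deg -11.501553496814154 q [ 1.13  0.3   1.52 -0.    1.32 -0.07]
[ 384.36 -256.78] [   0.76 -649.61  451.37]
```

Call:
jog_arm --rows '[{"travel":[-50,0,0],"angular":[-0.1,0,0],"hand":80},{"travel":[-50,0,0],"angular":[-0.1,0,0],"hand":80},{"travel":[-50,0,0],"angular":[0,0,0],"hand":80},{"travel":[-20,-30,20],"angular":[0,0,0],"hand":80},{"travel":[0,-38,30],"angular":[0,0,0],"hand":80},{"travel":[0,-38,30],"angular":[0,0,0],"hand":80},{"travel":[0,-38,30],"angular":[0,0,0],"hand":80},{"travel":[0,-38,30],"angular":[0,0,0],"hand":80}]'

```text
t: 0.95
position: [307.0, 307.4, 574.6]
eef_rot: [0.705, 0.061, 0.704, -0.061]
force: [1.9, 0.7, 1.2]
gripper_width: 80.3
```

Run:
```python
from h import *
show()
```

```text
t 0.95 pos [306.96 307.37 574.56] tip z 375.3616735928811 jig [-257.28  511.75] F [1.86 0.72 1.22] w 80.3
toolR
 [[ 0.    0.17  0.99]
 [-0.    0.99 -0.17]
 [-1.   -0.    0.  ]] yaw of tool y rel jig y deg -0.020325161482944054 q [ 0.7  -0.04  1.52 -0.    1.66 -0.7 ]
```

Call:
jog_arm --rows '[{"travel":[0,-45,14],"angular":[0,0,0],"hand":80},{"travel":[0,-45,14],"angular":[0,0,0],"hand":80},{"travel":[0,-45,14],"angular":[0,0,0],"hand":80},{"travel":[0,-45,14],"angular":[0,0,0],"hand":80},{"travel":[0,-45,14],"angular":[0,0,0],"hand":80},{"travel":[0,-45,14],"angular":[0,0,0],"hand":80},{"travel":[0,-45,14],"angular":[0,0,0],"hand":80},{"travel":[0,-45,14],"angular":[0,0,0],"hand":80},{"travel":[0,-45,14],"angular":[0,0,0],"hand":80},{"travel":[0,-45,14],"angular":[0,0,0],"hand":80}]'

```text
t: 1.95
position: [367.2, -160.2, 574.7]
eef_rot: [0.705, 0.061, 0.704, -0.061]
force: [0.9, 0.7, -0.8]
gripper_width: 79.9
```

Call:
jog_arm --rows '[{"travel":[10,-45,14],"angular":[0,0,0],"hand":80},{"travel":[40,-20,0],"angular":[0,0,0],"hand":80},{"travel":[50,0,0],"angular":[0,0,0],"hand":80},{"travel":[50,0,0],"angular":[0,0,0],"hand":80},{"travel":[50,0,0],"angular":[0,0,0],"hand":80},{"travel":[0,0,0],"angular":[0,0,0],"hand":80},{"travel":[0,0,0],"angular":[0,0,0],"hand":80}]'

```text
t: 2.65
position: [370.6, -224.8, 376.0]
eef_rot: [0.704, 0.061, 0.705, -0.061]
force: [-0.2, 0.3, 0.9]
gripper_width: 79.8
```

Run:
```python
from h import *
s,_=show()
im=read_camera('wrist');cv2.imwrite('pics/w1.png',im[:,:,::-1])
im=read_camera('scene');cv2.imwrite('pics/s1.png',im[:,:,::-1])
```

```text
t 2.65 pos [ 370.64 -224.81  376.01] tip z 176.8076314749481 jig [-103.96   -1.82] F [-0.22  0.25  0.86] w 79.8
toolR
 [[-0.    0.17  0.99]
 [ 0.    0.99 -0.17]
 [-1.    0.   -0.  ]] yaw of tool y rel jig y deg -0.04282499467524303 q [-0.63  0.07  1.87 -0.    1.21 -2.03]
```

View pics/w1.png

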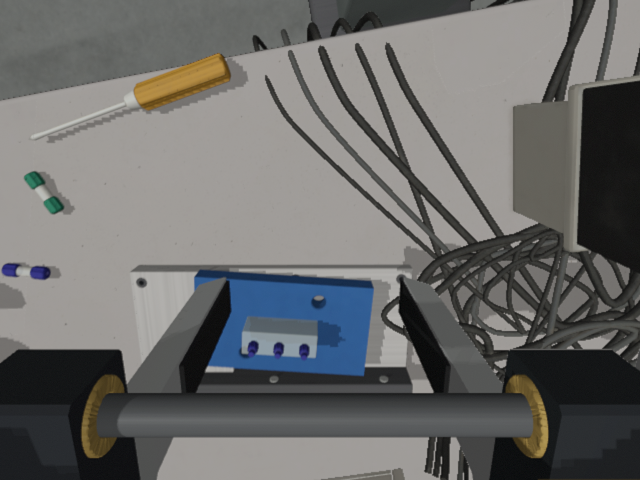

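View pics/s1.png

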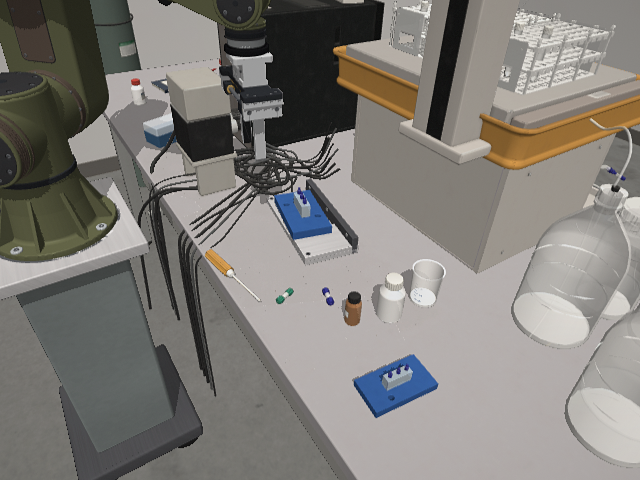

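Run:
```python
from h import *
im=cv2.imread('pics/w1.png');c=im[250:410,120:430];cv2.imwrite('pics/w1z.png',cv2.resize(c,None,fx=2.58,fy=2.58,interpolation=cv2.INTER_CUBIC))
```

```text
(no output)
```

View pics/w1z.png

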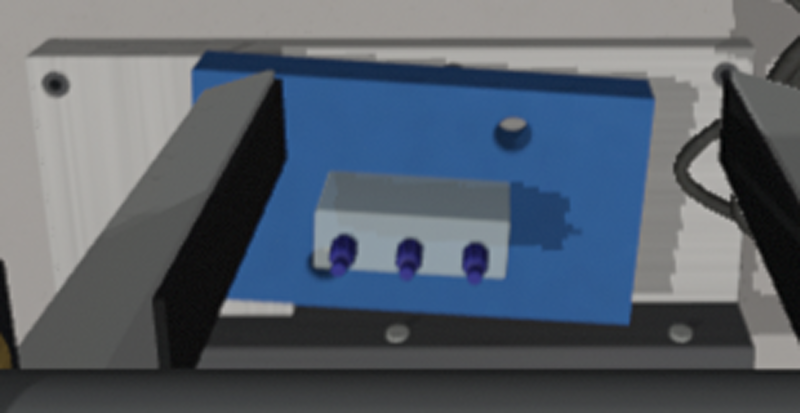

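Run:
```python
from h import *
s=readout.observe();C=cam('wrist',s)
u=lambda *p:np.array(p)/2.58+[120,250]-0.3
for n,p,z in [('deck nc -58,-165',(28,57),20),('seat nc -58,85',(750,50),12),('rail 42,85',(753,347),40),('rail y?',(300,347),40),('pl -42,-75',(193,73),38),('pl -42,75',(652,98),38),('pl 42,75',(630,325),38),('hole1',(512,133),38)]:
    w=ray(C,u(*p),z)[0]; print(n,w,w2j(w))
```

```text
deck nc -58,-165 [ 391.24 -394.06   20.  ] [ -54.86 -165.1 ]
seat nc -58,85 [ 433.67 -150.04   12.  ] [-54.58  82.58]
rail 42,85 [ 532.05 -165.75   40.  ] [45.04 83.83]
rail y? [ 505.42 -321.32   40.  ] [ 45.27 -73.99]
pl -42,-75 [ 400.34 -333.25   38.  ] [ -56.25 -103.63]
pl -42,75 [ 434.18 -187.94   38.  ] [-47.63  45.31]
pl 42,75 [ 517.48 -206.71   38.  ] [37.66 40.99]
hole1 [ 438.7  -234.98   38.  ] [-35.16  -0.27]
```

Call:
jog_arm --rows '[{"travel":[20,-29,0],"angular":[0,0,0],"hand":80},{"travel":[45,0,0],"angular":[0,0,0],"hand":80},{"travel":[45,0,0],"angular":[0,0,0],"hand":80},{"travel":[30,0,0],"angular":[0,0,0],"hand":80},{"travel":[11,0,10],"angular":[0,0,0],"hand":80},{"travel":[0,0,10],"angular":[0,0,0],"hand":80},{"travel":[0,0,5],"angular":[0,0,0],"hand":80},{"travel":[0,0,0],"angular":[0,0,0],"hand":80},{"travel":[0,0,0],"angular":[0,0,0],"hand":80}]'

```text
t: 3.65
position: [390.2, -257.5, 224.8]
eef_rot: [0.705, 0.06, 0.704, -0.061]
force: [-0.3, 0.2, 1.1]
gripper_width: 80.1
```

Run:
```python
from h import *
s,_=show()
im=read_camera('wrist');cv2.imwrite('pics/w2.png',im[:,:,::-1])
```

```text
t 3.65 pos [ 390.18 -257.52  224.76] tip z 25.56277833051226 jig [-79.14 -30.74] F [-0.33  0.22  1.08] w 80.1
toolR
 [[ 0.    0.17  0.99]
 [-0.    0.99 -0.17]
 [-1.   -0.    0.  ]] yaw of tool y rel jig y deg -0.028081635276976158 q [-0.66  0.37  1.91 -0.    0.86 -2.06]
```

View pics/w2.png

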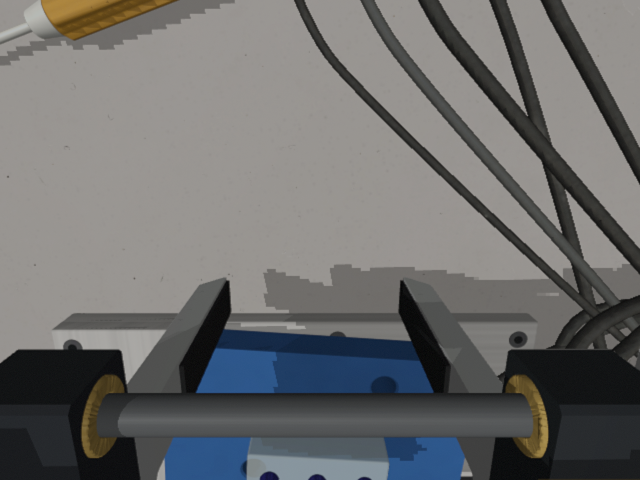

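Call:
jog_arm --rows '[{"travel":[0,0,5],"angular":[0,0,0],"hand":80},{"travel":[0,0,3],"angular":[0,0,0],"hand":80},{"travel":[0,0,3],"angular":[0,0,0],"hand":80},{"travel":[0,0,3],"angular":[0,0,0],"hand":80},{"travel":[0,0,3],"angular":[0,0,0],"hand":80},{"travel":[0,0,3],"angular":[0,0,0],"hand":80},{"travel":[0,0,3],"angular":[0,0,0],"hand":80},{"travel":[0,0,2],"angular":[0,0,0],"hand":80}]'

```text
t: 4.5
position: [414.9, -261.8, 223.6]
eef_rot: [0.704, 0.061, 0.705, -0.061]
force: [-2.9, -1.1, 1.5]
gripper_width: 79.7
```

Run:
```python
from h import *
s,_=show()
im=read_camera('wrist');cv2.imwrite('pics/w3.png',im[:,:,::-1])
```

```text
t 4.5 pos [ 414.86 -261.78  223.59] tip z 24.388940045400687 jig [-54.09 -30.73] F [-2.92 -1.13  1.46] w 79.7
toolR
 [[-0.    0.17  0.99]
 [-0.    0.99 -0.17]
 [-1.   -0.   -0.  ]] yaw of tool y rel jig y deg -0.043879963273241174 q [-0.64  0.41  1.85 -0.    0.88 -2.04]
```

View pics/w3.png

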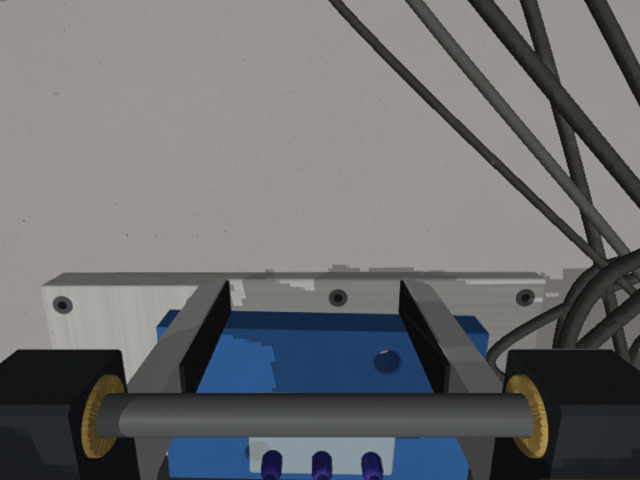

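Call:
jog_arm --rows '[{"travel":[0,0,1.5],"angular":[0,0,0],"hand":80},{"travel":[0,0,1.5],"angular":[0,0,0],"hand":80},{"travel":[0,0,0],"angular":[0,0,0],"hand":80}]'

```text
t: 4.85
position: [417.6, -262.2, 223.6]
eef_rot: [0.704, 0.061, 0.705, -0.061]
force: [-2.9, -0.9, 0.4]
gripper_width: 79.7
```

Call:
jog_arm --rows '[{"travel":[0,0,1],"angular":[0,0,0],"hand":80},{"travel":[0,0,1],"angular":[0,0,0],"hand":80},{"travel":[0,0,0],"angular":[0,0,0],"hand":80}]'

```text
t: 5.15
position: [418.6, -262.5, 223.4]
eef_rot: [0.703, 0.061, 0.706, -0.06]
force: [-18.3, 0.2, 11.2]
gripper_width: 80.0
```

Call:
jog_arm --rows '[{"travel":[0,0,-3],"angular":[0,0,0],"hand":80},{"travel":[0,0,-15],"angular":[0,0,0],"hand":80},{"travel":[0,0,-15],"angular":[0,0,0],"hand":60},{"travel":[-40,0,0],"angular":[0,0,0],"hand":50},{"travel":[-40,0,0],"angular":[0,0,0],"hand":50},{"travel":[-40,0,-10],"angular":[0,0,0],"hand":50},{"travel":[0,0,0],"angular":[0,0,0],"hand":50},{"travel":[0,0,0],"angular":[0,0,0],"hand":50}]'

```text
t: 5.95
position: [377.2, -255.1, 344.1]
eef_rot: [0.705, 0.06, 0.704, -0.061]
force: [0.0, 0.7, 0.1]
gripper_width: 50.4
```

Run:
```python
from h import *
s,_=show()
im=read_camera('wrist');cv2.imwrite('pics/w4.png',im[:,:,::-1])
im=read_camera('top')[:,:,::-1];c=im[140:260,165:335];cv2.imwrite('pics/top1z.png',cv2.resize(c,None,fx=4.7,fy=4.7,interpolation=cv2.INTER_CUBIC))
```

```text
t 5.95 pos [ 377.15 -255.1   344.06] tip z 144.8553862727582 jig [-92.39 -30.57] F [0.02 0.75 0.06] w 50.4
toolR
 [[ 0.    0.17  0.99]
 [-0.    0.99 -0.17]
 [-1.   -0.    0.  ]] yaw of tool y rel jig y deg -0.048664660539657234 q [-0.68  0.15  1.85  0.    1.14 -2.07]
```

View pics/w4.png

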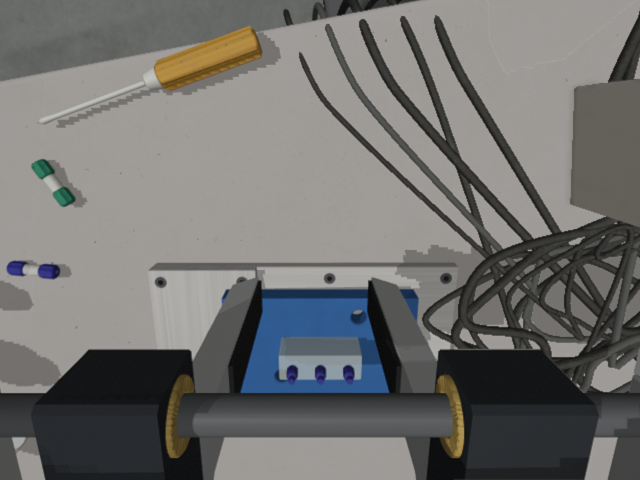

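View pics/top1z.png

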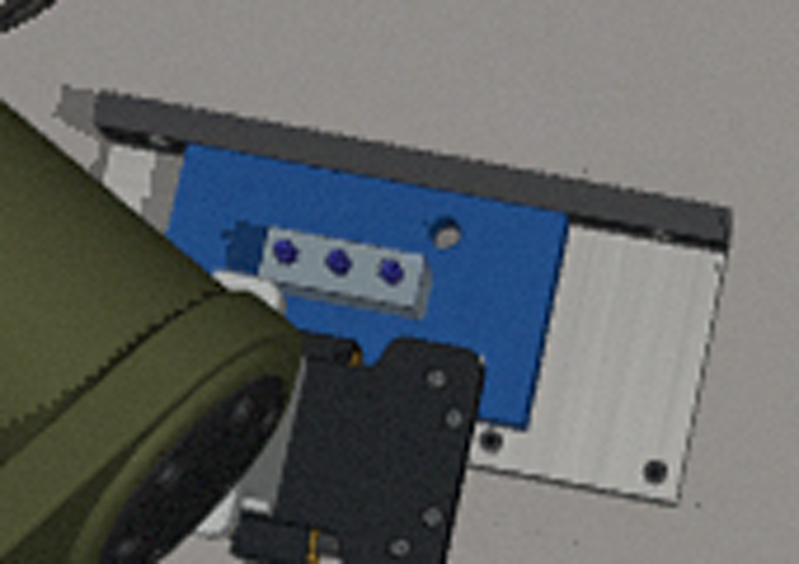

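Run:
```python
from h import *
im=cv2.imread('pics/scene0.png');c=im[0:280,320:640];a=cv2.resize(c,None,fx=1.9,fy=1.9)
im=cv2.imread('pics/top0.png');c=im[0:200,90:500];b=cv2.resize(c,None,fx=1.9,fy=1.9)
cv2.imwrite('pics/a.png',a);cv2.imwrite('pics/b.png',b)
```

```text
(no output)
```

View pics/a.png

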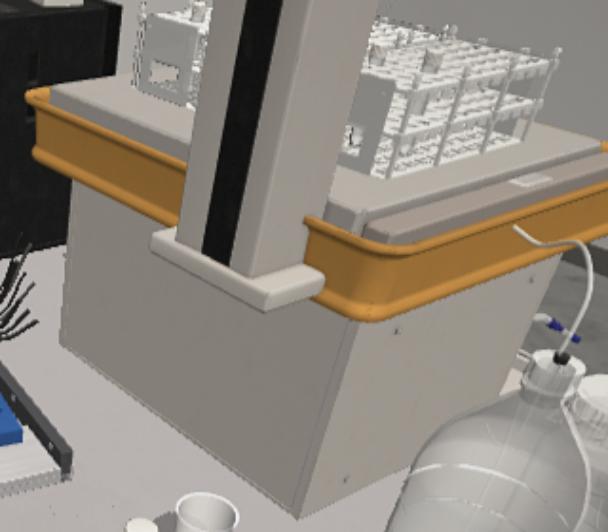

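View pics/b.png

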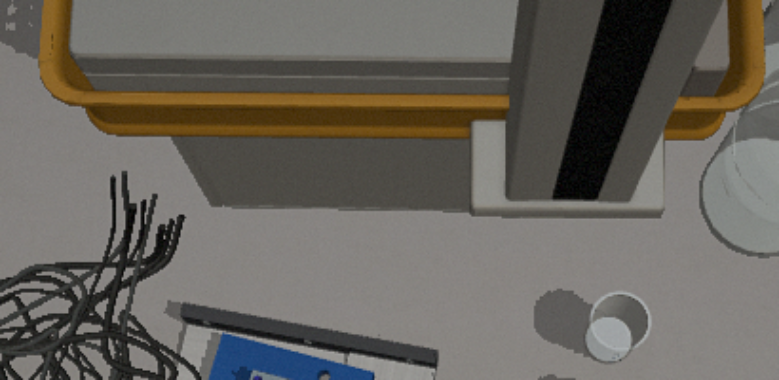

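Run:
```python
from h import *
S=cam('scene');T=cam('top')
def tri(a,b):
    P=[(K@M[:3]) for K,M in(S,T)]
    X=cv2.triangulatePoints(P[0],P[1],np.array(a,float).T,np.array(b,float).T);X=(X[:3]/X[3]).T
    print(X,proj(S,X)-a,proj(T,X)-b)
tri([(401,128),(459,160)],[(338,111),(439,114)])
```

```text
[[ 547.07 -438.68  267.92]
 [ 542.71 -576.1   270.98]] [[-1.8   0.4 ]
 [-0.76  0.21]] [[ 1.09 -1.52]
 [ 0.44 -0.55]]
```

Call:
jog_arm --rows '[{"travel":[0,0,0],"angular":[0.15,0,0],"hand":44},{"travel":[0,0,0],"angular":[0.15,0,0],"hand":44},{"travel":[0,0,0],"angular":[0.15,0,0],"hand":44},{"travel":[0,0,0],"angular":[0.15,0,0],"hand":44},{"travel":[0,0,0],"angular":[0.15,0,0],"hand":44},{"travel":[0,0,0],"angular":[0.15,0,0],"hand":44},{"travel":[0,0,0],"angular":[0.15,0,0],"hand":44},{"travel":[0,0,0],"angular":[0.15,0,0],"hand":44},{"travel":[0,0,0],"angular":[0.15,0,0],"hand":44},{"travel":[0,0,0],"angular":[0.15,0,0],"hand":44}]'

```text
t: 7.05
position: [377.3, -255.2, 342.2]
eef_rot: [-0.472, -0.526, -0.473, 0.526]
force: [-0.5, -0.0, 0.1]
gripper_width: 44.0
```

Call:
jog_arm --rows '[{"travel":[0,0,35],"angular":[0.071,0,0],"hand":44},{"travel":[0,0,40],"angular":[0,0,0],"hand":44},{"travel":[0,20,30],"angular":[0,0,0],"hand":44},{"travel":[20,30,0],"angular":[0,0,0],"hand":44},{"travel":[20,30,0],"angular":[0,0,0],"hand":44},{"travel":[20,0,0],"angular":[0,0,0],"hand":44},{"travel":[0,0,0],"angular":[0,0,0],"hand":44},{"travel":[0,0,0],"angular":[0,0,0],"hand":44}]'

```text
t: 7.85
position: [440.4, -372.7, 282.9]
eef_rot: [-0.454, -0.541, -0.456, 0.541]
force: [0.2, -0.6, -0.5]
gripper_width: 44.0
```

Run:
```python
from h import *
s,_=show()
im=read_camera('wrist');cv2.imwrite('pics/w5.png',im[:,:,::-1])
im=read_camera('scene')[:,:,::-1];cv2.imwrite('pics/s5.png',im)
```

```text
t 7.85 pos [ 440.37 -372.65  282.94] tip z 83.7446667025211 jig [ -10.09 -135.65] F [ 0.2  -0.57 -0.47] w 44.0
toolR
 [[-0.    0.99 -0.17]
 [ 0.   -0.17 -0.99]
 [-1.   -0.   -0.  ]] yaw of tool y rel jig y deg -90.05729650797646 q [-0.77  0.48  1.57  0.    1.09 -0.59]
```

View pics/w5.png

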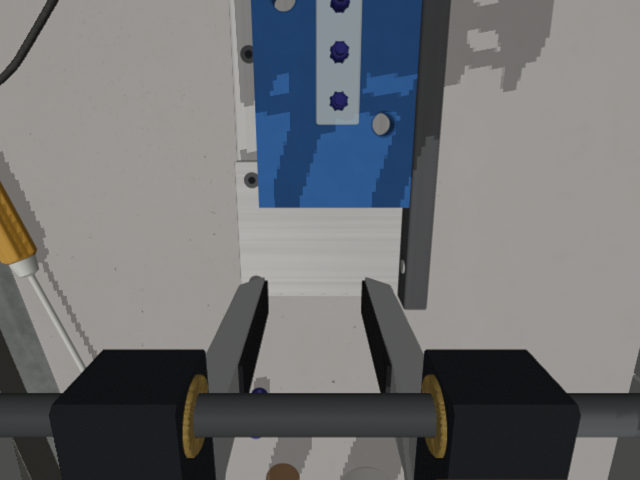

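View pics/s5.png

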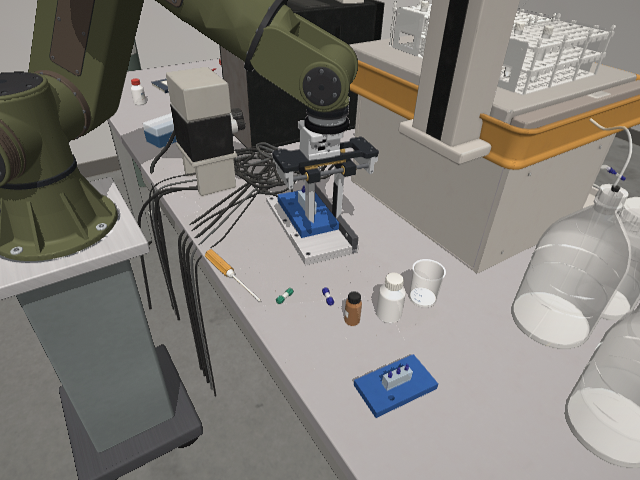

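Run:
```python
from h import *
s=readout.observe();C=cam('wrist',s)
for p,z in [((261,208),38),((409,208),38),((281,5),38),((382,124),38),((426,308),40),((406,308),40),((242,296),20)]: print(p,w2j(ray(C,p,z)[0]))
```

```text
(261, 208) [ -39.95 -104.44]
(409, 208) [  43.49 -104.52]
(281, 5) [-26.31  -2.04]
(382, 124) [ 26.23 -58.86]
(426, 308) [  57.05 -165.26]
(406, 308) [  45.05 -165.24]
(242, 296) [ -56.75 -166.25]
```

Call:
jog_arm --rows '[{"travel":[30,4,0],"angular":[0,0,0],"hand":44},{"travel":[22,0,0],"angular":[0,0,0],"hand":44},{"travel":[8,0,0],"angular":[0,0,0],"hand":44},{"travel":[0,0,0],"angular":[0,0,0],"hand":44},{"travel":[0,0,0],"angular":[0,0,0],"hand":44}]'

```text
t: 8.45
position: [444.6, -373.7, 225.1]
eef_rot: [0.456, 0.541, 0.454, -0.541]
force: [0.3, -0.0, 0.1]
gripper_width: 44.1
```

Call:
jog_arm --rows '[{"travel":[2,0,-10],"angular":[0,0,0],"hand":44},{"travel":[0,0,-8],"angular":[0,0,0],"hand":44},{"travel":[0,0,-3],"angular":[0,0,0],"hand":44},{"travel":[0,0,-3],"angular":[0,0,0],"hand":44},{"travel":[0,0,-3],"angular":[0,0,0],"hand":44},{"travel":[0,0,-3],"angular":[0,0,0],"hand":44},{"travel":[0,0,-3],"angular":[0,0,0],"hand":44},{"travel":[0,0,-3],"angular":[0,0,0],"hand":44},{"travel":[0,0,-3],"angular":[0,0,0],"hand":44}]'

```text
t: 9.35
position: [451.2, -334.8, 221.7]
eef_rot: [0.455, 0.541, 0.455, -0.541]
force: [-1.5, -3.9, 3.1]
gripper_width: 43.6
```

Run:
```python
from h import *
s,_=show();C=cam('wrist',s)
im=read_camera('wrist');cv2.imwrite('pics/w6.png',im[:,:,::-1])
```

```text
t 9.35 pos [ 451.17 -334.79  221.71] tip z 22.511663611156706 jig [ -5.9 -96.5] F [-1.47 -3.92  3.11] w 43.6
toolR
 [[ 0.    0.99 -0.17]
 [-0.   -0.17 -0.99]
 [-1.    0.    0.  ]] yaw of tool y rel jig y deg -90.06656911064422 q [-0.7   0.54  1.64  0.    0.96 -0.53]
```

View pics/w6.png

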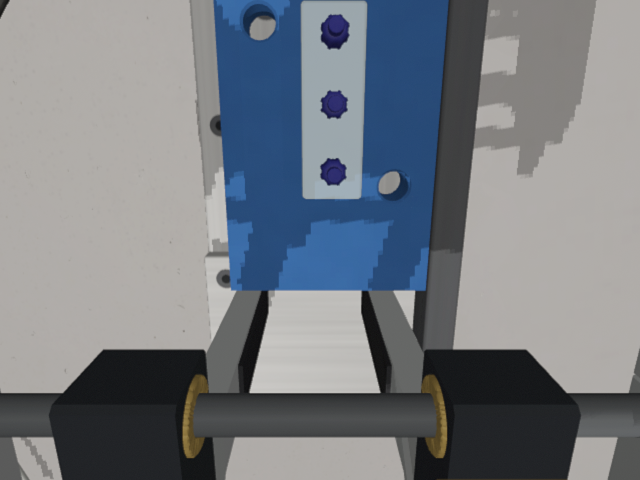

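Call:
jog_arm --rows '[{"travel":[0,0,-2],"angular":[0,0,0],"hand":44},{"travel":[0,0,-2],"angular":[0,0,0],"hand":44},{"travel":[0,0,-2],"angular":[0,0,0],"hand":44},{"travel":[0,0,-2],"angular":[0,0,0],"hand":44},{"travel":[0,0,-1],"angular":[0,0,0],"hand":44},{"travel":[0,0,0],"angular":[0,0,0],"hand":44}]'

```text
t: 10.0
position: [452.7, -325.7, 221.4]
eef_rot: [0.455, 0.541, 0.456, -0.541]
force: [0.2, 0.4, 0.3]
gripper_width: 44.0
```

Run:
```python
from h import *
s,_=show();C=cam('wrist',s)
im=read_camera('wrist');cv2.imwrite('pics/w7.png',im[:,:,::-1])
```

```text
t 10.0 pos [ 452.65 -325.74  221.38] tip z 22.18220746155592 jig [ -5.97 -87.33] F [0.19 0.4  0.31] w 44.0
toolR
 [[-0.    0.99 -0.17]
 [ 0.   -0.17 -0.99]
 [-1.   -0.   -0.  ]] yaw of tool y rel jig y deg -90.0487181439196 q [-0.69  0.53  1.66  0.    0.95 -0.52]
```

View pics/w7.png

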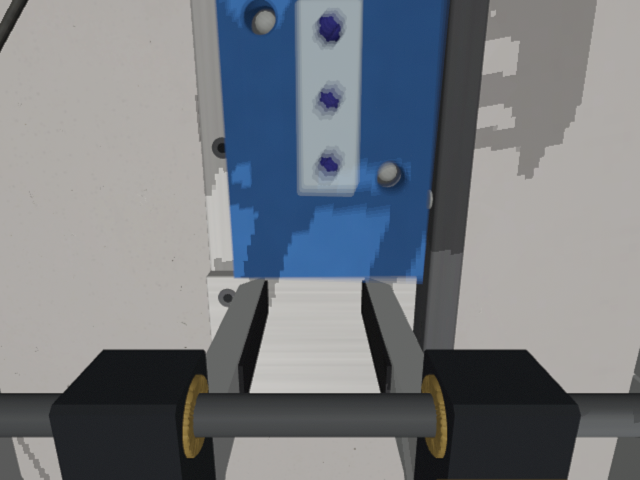

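The plate seems to have dropped: pins are visible in both holes, at (263,20) and (388,175), and there is a gap to the fingers. I'll back off and check.

Call:
jog_arm --rows '[{"travel":[0,0,10],"angular":[0,0,0],"hand":44},{"travel":[0,0,20],"angular":[0,0,0],"hand":44},{"travel":[-30,0,10],"angular":[0,0,0],"hand":44},{"travel":[-40,0,0],"angular":[0,0,0],"hand":44},{"travel":[0,0,0],"angular":[0,0,0],"hand":44},{"travel":[0,0,0],"angular":[0,0,0],"hand":44}]'

```text
t: 10.65
position: [445.6, -365.9, 292.1]
eef_rot: [0.456, 0.541, 0.455, -0.541]
force: [0.6, 0.2, -1.5]
gripper_width: 44.0
```

Run:
```python
from h import *
s,_=show();C=cam('wrist',s)
im=read_camera('wrist')[:,:,::-1];cv2.imwrite('pics/w8.png',im)
im=read_camera('scene')[:,:,::-1];c=im[170:270,255:370];cv2.imwrite('pics/s8.png',cv2.resize(c,None,fx=6,fy=6,interpolation=cv2.INTER_CUBIC))
```

```text
t 10.65 pos [ 445.62 -365.94  292.1 ] tip z 92.89509782633479 jig [  -6.06 -128.14] F [ 0.58  0.2  -1.51] w 44.0
toolR
 [[ 0.    0.99 -0.17]
 [-0.   -0.17 -0.99]
 [-1.    0.    0.  ]] yaw of tool y rel jig y deg -90.07588555491385 q [-0.75  0.47  1.56  0.    1.11 -0.58]
```

View pics/w8.png

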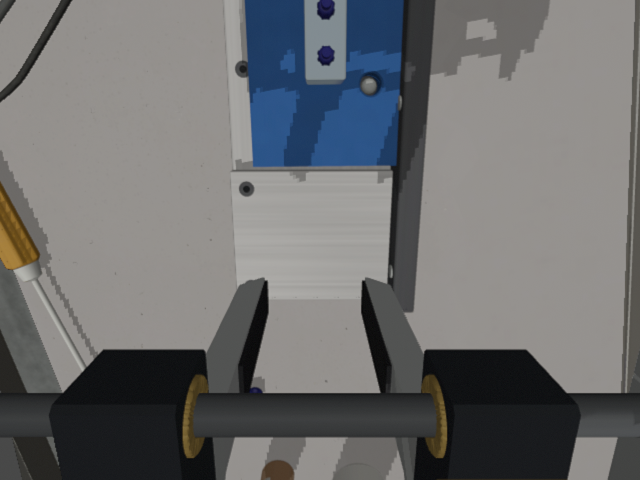

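View pics/s8.png

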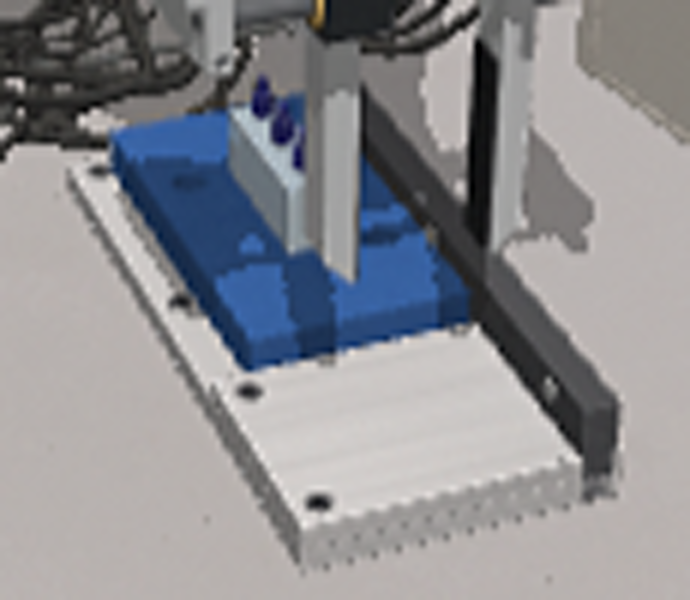

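Call:
jog_arm --rows '[{"travel":[-40,0,0],"angular":[0,0,0],"hand":44},{"travel":[-20,-25,-30],"angular":[0,0,0],"hand":44},{"travel":[0,-15,-20],"angular":[0,0,0],"hand":44},{"travel":[0,0,0],"angular":[0,0,0],"hand":44},{"travel":[0,0,0],"angular":[0,0,0],"hand":44}]'

```text
t: 11.25
position: [415.1, -309.4, 351.0]
eef_rot: [-0.455, -0.541, -0.456, 0.541]
force: [-0.2, -0.6, -0.5]
gripper_width: 44.3
```

Run:
```python
from h import *
s,_=show();C=cam('wrist',s)
im=read_camera('wrist')[:,:,::-1].copy();cv2.imwrite('pics/w9.png',im)
hsv=cv2.cvtColor(im,cv2.COLOR_BGR2HSV);m=cv2.inRange(hsv,(100,120,50),(115,255,255))
n,l,st,ce=cv2.connectedComponentsWithStats(m);i=1+st[1:,4].argmax();print(st[i])
ys,xs=np.where(l==i)
for d in(10,20,30):
    y=ys.max()-d;x=xs[ys==y];a=[(x.min()-.5,y),(x.max()+.5,y)]
    for z in(30,38): P=ray(C,a,z);print(d,z,np.linalg.norm(P[0]-P[1]),w2j(P[0]),w2j(P[1]))
```

```text
t 11.25 pos [ 415.05 -309.44  351.05] tip z 151.84625758026232 jig [-45.8  -77.67] F [-0.23 -0.57 -0.48] w 44.3
toolR
 [[-0.    0.99 -0.17]
 [ 0.   -0.17 -0.99]
 [-1.   -0.   -0.  ]] yaw of tool y rel jig y deg -90.02884841349909 q [-0.71  0.28  1.68 -0.    1.19 -0.54]
[  319     4   128   222 22487]
10 30 84.31214715957536 [-41.45 -67.04] [ 42.86 -67.03]
10 38 82.07235522314275 [-41.57 -65.23] [ 40.51 -65.22]
20 30 83.73918654688927 [-41.48 -59.38] [ 42.26 -59.37]
20 38 81.5146155792426 [-41.6  -57.78] [ 39.92 -57.76]
30 30 83.9164591831404 [-41.51 -51.83] [ 42.41 -51.82]
30 38 81.68717888434034 [-41.63 -50.42] [ 40.06 -50.41]
```

View pics/w9.png

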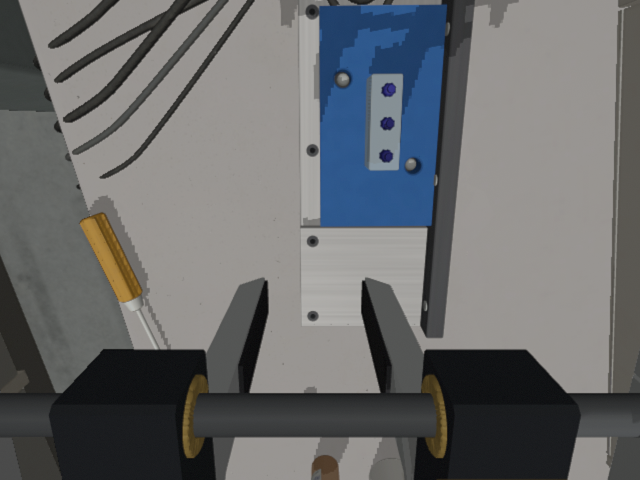

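Both pins fill their holes, at (343,79) and (412,165). The measured width is 84 mm with the plate top taken at 30 mm, which is the seated height. The arm is clear, so I'm handing in.

```bash
python3 -c "
from station import env
print(env.finish_job())"
```

```text
the job is handed in; nothing more can be done
None
```

The plate is seated on the jig with both holes over their pins, and I handed the job in at about 11.3 s; no verdict was reported.

**What I did:** With the fingers open I pushed the plate's near long side square against the rail. That took about 3 N while sliding and about 21 N at the rail, and I backed off there. I then turned the gripper 90° and pushed the deck end of the plate along the rail at about 5 N until it dropped.

**Last checks:**
- **Holes and pins:** both pins show in their holes.
- **Seating:** the plate's top edge measures 84 mm wide if its top is at 30 mm, the seated height. If it were still riding at 38 mm it would measure 82 mm. The end face sits just past the edge of the deck, about where it should.
- **Contact:** the tool force is near zero and the fingers are about 150 mm above the table, touching nothing.
- **Other objects:** the white block was not touched. The arm went nowhere near the vial, bottle, beaker, screwdriver or unions, but I did not measure their final positions.

**Disagreement:** the top and wrist cameras put the jig up to about 3 mm apart in x. Contact with the rail agreed with the top camera's figure.

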